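# Put the price board out on its display block

### The job

The small chalk price board is leaning against the napkin dispenser with its prop leg folded behind it. Swing the leg out until it hits its stop, then stand the board on the empty wooden display block, upright on its lower edge and its leg, all of it resting on the block, centred left to right and square to the block, chalk side to the customers (away from the robot). Set it down rather than dropping it, let go, and leave the food packs where they are.

Things in the scene. Friction and masses are not known exactly. Their poses are not given: they have to be found in the camera images.
- sign: Price board: slate in a wood frame, 150 wide (y) x 180 x 14 mm, 0.55-0.85 kg, loose, prop leg on its back. Origin: middle of the lower edge of its back face, which it stands on. x: horizontal, out of the chalk side; z: up. In this frame it leans back: its back face runs from the origin up along u = (-0.342, 0, 0.940), back normal n = (-0.940, 0, -0.342); the thickness lies on the chalk side.
- sign_top (a point): Middle of the board's top edge (middle of its 14 mm thickness), 180 mm up along u. The board starts leaning with its frame's z upright, chalk side away from the robot, its back on the dispenser's edge at y below -0.02 only. Standing on its leg, it leans about 1 degree further back.
- leg (a joint): Leg angle (rad): 0 folded flat on the back, 1.66 out at its stop, just past square to the board; starts at 0 to 0.3. The leg is a 10 mm thick wooden wing that points to the board's +y when folded and swings out behind the board, towards n. The stiff hinge (0.012 N m, 0.13 N at the free edge) keeps it where it is left. Pushing on hard at the stop turns the loose board.
- leg_hinge (a point): Lower end of the leg's hinge line, which runs up along u in the middle of the board's width (y = 0), 9 mm behind the back face; the wing's thickness is centred on it. At the hinge the wing ends 138 mm up, so the top 40 mm of the board's back is free.
- leg_tip (a point): Point on the leg's free edge, 95 mm from the hinge line and 70 mm up along u; the free edge runs from 40 to 100 mm up. When folded this edge stands 20 mm out past the board's +y side (75 mm from the middle), where a finger on the chalk side can catch it.
- leg_foot (a point): Lower end of the leg's free edge, the foot the board stands on. With the leg out it lies 111 mm behind the board's origin (its -x); while the board leans on the dispenser the foot clears the counter by 2 mm.
- dispenser: Steel napkin dispenser, a box 90 (x) x 70 (y) x 105 mm high, fixed to the counter; the board leans on its +x top edge, and the leg when out stands about 10 mm from its +y side. Origin: centre of its underside.
- block: The empty display block: plain dark wooden slab, 200 deep (x) x 180 wide (y) x 30 mm high, fixed. Its +x side faces the customers. Origin: centre of its underside.
- carton_a: Full takeaway carton, bystander: 84 mm square at the top, 68 mm at the foot, 88 mm high. Origin: centre of its underside.
- carton_b: Full takeaway carton, bystander: 84 mm square at the top, 68 mm at the foot, 88 mm high. Origin: centre of its underside.
- carton_c: Full takeaway carton, bystander: 84 mm square at the top, 68 mm at the foot, 88 mm high. Origin: centre of its underside.
- tub_a: Full lidded tub, bystander: 88 mm across, 82 mm high. Origin: centre of its underside.
- tub_b: Full lidded tub, bystander: 88 mm across, 82 mm high. Origin: centre of its underside.
- drink_a: Small drink bottle, bystander: 58 mm across, 166 mm high. Origin: centre of its underside.
- wedge_a: Sandwich wedge pack, bystander: 63 (x) x 170 (y) mm, ridge 80 mm high. Origin: centre of its underside.
- meal_a: Flat meal tray in a sleeve, bystander: 142 (x) x 192 (y) x 41 mm high. Origin: centre of its underside.
There are look-alikes about, which are no part of the job. Leave any orange look-alike of the sign alone.

How it is judged (in metres and radians):
On the way:
1. the prop leg is swung out to its stop (value of joint leg above 1.55 rad), for 0.2 s.
At the end, for the whole second after the job is handed in: Board at rest on the block on lower edge and leg foot (upright to 0.07 rad, both at the block's top to 6 mm), leg over 1.5 rad, lower edge 12 to 97 mm ahead of the block's middle, centred to 20 mm, square to 0.15 rad, chalk side to the customers (value of joint leg above 1.5 rad and angle between sign's own z axis and vertical below 0.07 rad and x of sign in the frame of block between 0.012 and 0.097 m and y of sign in the frame of block between -0.02 and 0.02 m and z of sign in the frame of block between 0.026 and 0.036 m and angle between the x axis of sign and the x axis of block, either way round below 0.15 rad and x of leg_foot in the frame of block below 0 m and z of leg_foot in the frame of block below 0.036 m and linear speed of sign below 0.02 m/s and angular speed of sign below 0.1 rad/s); the robot touches nothing.
It fails at once if a food pack is pushed more than 30 mm or tipped over (distance of any of carton_a, carton_b, carton_c, tub_a, tub_b, drink_a, wedge_a, meal_a from where it was at the start of the episode above 0.03 m or angle between any of carton_a, carton_b, carton_c, tub_a, tub_b, drink_a, wedge_a, meal_a's own z axis and vertical above 0.5 rad).
It fails at once if the board falls over (more than 0.8 rad from upright) (angle between sign's own z axis and vertical above 0.8 rad).
It fails at once if the board is dropped or banged down: it moves at over 0.35 m/s within 20 mm of the block's top (height (world z) of sign between 0.02 and 0.05 m and horizontal distance between sign and block below 0.15 m and linear speed of sign above 0.35 m/s).
It also fails if it takes over 72 s, if anything falls off the work surface, if the arm or the gripper's body presses on something with over 40 N, if the wrist force passes 120 N, or if a joint passes its speed limit or range.

### The arm

A 6-joint arm with a two-finger parallel gripper is mounted at the origin on the work surface. World frame = base frame: x ahead of the robot, y to its left, z up, the work surface at z = 0. Lengths are in m, angles in degrees, forces in N, time in s.
With the tool pointing down it reaches from about 0.375 to 0.925 m from the base axis. Payload 5.7 kg.
Tool frame: the origin (TCP) lies on the centre line of the jaws, within the pads' length; the fingertips stand ahead of it and the grasp point (between the pads) lies 2 mm behind it (manip.tips_ahead is the y of the fingertips in the tool frame, in m); y points along the fingers, z is the direction in which the jaws open and shut, and the axes are right-handed (so a half turn about y gives the same grasp; the last joint's range is limited). The gripper opens to 85 mm and grips with 20 to 120 N. Pads are 22 mm wide; open, the fingers measure 114 mm over their backs; the gripper's body (76 mm by 85 mm) begins 54 mm behind the grasp point. The pads swing forward as they close: fully open they stand 13 mm farther back than shut.
Start: joints at [61.129, 20.558, 86.54, -0, 72.909, -6.595], TCP at [0.227, 0.555, 0.248] pointing down, gripper open.
Joint ranges: [-170.27, 170.27], [-57.76, 135], [12.27, 136.19], [-55.21, 235.2], [11.17, 155.16], [-170.74, 170.74]. Speed limits (degrees/s): [136.94, 136.94, 180, 180, 180, 180].

### API

Orientations are given as [roll, pitch, yaw] about the fixed x, y, z axes, in that order (R = Rz(yaw) Ry(pitch) Rx(roll)).
In Python, from bench import manip gives the robot as it stands. Calls block until the motion is done:
- manip.movep(position, orientation): joint-space move of the TCP to a pose.
- manip.servo_line(position, attitude=None, vel=0.15, contact_N=None): straight line of the TCP; attitude=None keeps the orientation; vel is the mean speed in m/s. With contact_N (N) it stops when the force on the tool has changed by that much, and returns True; else False.
- manip.move_joints(angles): joint-space move.
- manip.grip(opening): opening from 0.0 (shut) to 1.0 (fully open); the grip force is fixed at half the most; returns when the fingers have stopped.
- manip.sleep(seconds).
- manip.ik(position, orientation): joint angles nearest the present ones, or None.
- manip.read_camera(name): name is "scene" or "top" or "wrist"; returns (picture, depth): 420x560x3 uint8, red, green, blue; 420x560 float32, m along the optical axis (not along the pixel's ray), 0 where there is no reading.
- manip.calibration(name): a dict with "mtx" (3x3 intrinsics, pixels), "R" (3x3) and "t" (3): a world point X has camera coordinates R X + t. Camera axes: x right, y down, z forward; pixel columns grow to the right and rows downward; lengths in m; the calibration is good to about 2 mm. The wrist camera is an equidistant fisheye: a pixel r from the principal point sees the ray r / f radians off the axis. A picture is of the moment at which its call begins: read the wrist's pose just before it. calibration takes no time and is no camera call; for the wrist camera it gives the pose at the moment of the call.
A pose or a line that the arm cannot do raises manip.Unreachable and nothing moves.
- manip.finish_job(): hands the job in, once; it reports no verdict.
Trained networks look in the newest picture that a camera, given by its name, has taken for a name from the list of things; names that differ only in an ending like _2 or _b are one class to them, and where a whole thing is asked for, a point or a joint stands for the part that bears it (a point fixed in the world has none). Each returns a list of dicts, best first, with "confidence" (0 to 1); they miss things now and then, are a little off and sometimes report something else, mostly with a low value. They report only what shows in the picture. A call takes as long as a camera call. They do not tell look-alikes from the thing itself.
- manip.search_frame(camera, target): "centre" ([x, y, z] in m, in world coordinates, good to about 4 mm: the middle of the surface that is visible of it).
- manip.outline_of(camera, target): "mask" (420x560 bool, what is visible of it).
Readings, each from a call of its own:
- manip.read_time_s(): time.
- manip.read_qpos(): joint angles.
- manip.read_dq(): joint speeds.
- manip.read_tau(): joint torques, N m.
- manip.read_ee_pos(): TCP position.
- manip.read_tcp_rot(): TCP orientation.
- manip.read_wrist_force(): force on the tool from outside, world axes, zero at the start.
- manip.read_moment(): the same for the moment, N m.
- manip.read_gripper_width(): opening from 0.0 (shut) to 1.0 (fully open).
Only numpy, scipy, OpenCV 4.12 (cv2) and the standard library are available. Lean on these libraries where they do the work, as an engineer would, in place of code of your own. Each camera call takes 0.05 s, during which the arm holds its last target.

## Working session

There is one attempt and no reset: what is moved stays moved. The work goes in short steps, each a Python script; the robot and the scene stay as the last script left them, time stands still between calls to the robot, and variables do not carry over. Pictures are saved under pics/ and viewed, and the job is handed in when it is done.

```bash
ls; mkdir -p pics
python3 - <<'E'
from bench import manip
import cv2,numpy as np
for n in ["scene","top","wrist"]:
    p,d=manip.read_camera(n); cv2.imwrite(f"pics/{n}0.png",p[:,:,::-1]); np.save(f"pics/{n}0.npy",d)
    c=manip.calibration(n); print(n,c)
print(manip.tips_ahead,manip.read_time_s(),manip.read_tcp_rot())
E
```

```text
pics
scene {'mtx': array([[386.88232235,   0.        , 276.00007143],
       [  0.        , 386.88232235, 210.39197092],
       [  0.        ,   0.        ,   1.        ]]), 'R': array([[-0.62120407,  0.78362709,  0.0058393 ],
       [ 0.65750875,  0.5252516 , -0.54017868],
       [-0.42636575, -0.3317218 , -0.84153009]]), 't': array([ 0.30868891, -0.23511077,  1.41358469])}
top {'mtx': array([[525.95987033,   0.        , 273.00021617],
       [  0.        , 525.95987033, 212.91650619],
       [  0.        ,   0.        ,   1.        ]]), 'R': array([[ 0.01575096, -0.99984083,  0.00838007],
       [-0.99133412, -0.01670903, -0.13029765],
       [ 0.13041693, -0.00625514, -0.99143951]]), 't': array([-0.05102596,  0.4654965 ,  1.94993004])}
wrist {'mtx': array([[325.1922621 ,   0.        , 282.91408947],
       [  0.        , 325.1922621 , 209.62785899],
       [  0.        ,   0.        ,   1.        ]]), 'R': array([[ 0.37950466,  0.92518847, -0.0015856 ],
       [ 0.88374548, -0.36199683,  0.29656739],
       [ 0.27380675, -0.11394997, -0.95501061]]), 't': array([-0.60047897, -0.03800237,  0.37985157])}
0.017 0.15 [-9.00849535e+01  1.05904115e-02 -2.22743782e+01]
```

View pics/scene0.png

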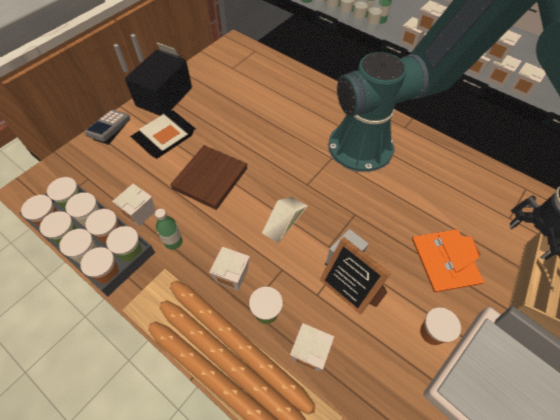

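View pics/top0.png

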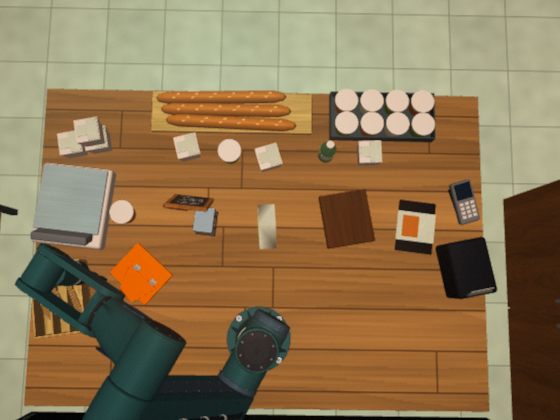

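View pics/wrist0.png

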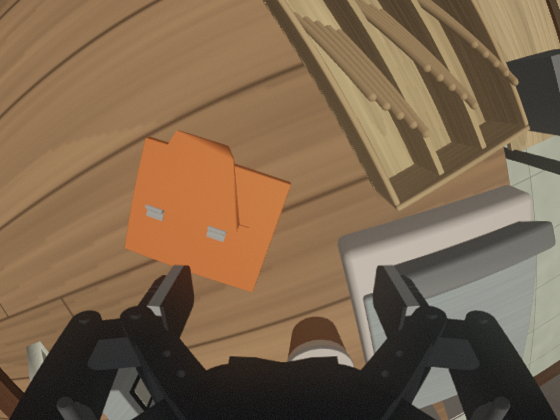

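```bash
cat > h.py <<'E'
from bench import manip
import cv2,numpy as np
def world(cal,u,v,z):
    K=cal["mtx"];p=np.stack([(u-K[0,2])*z/K[0,0],(v-K[1,2])*z/K[1,1],z],-1)
    return (p-cal["t"])@cal["R"]
def cloud(n,d):
    c=manip.calibration(n);v,u=np.mgrid[0:420,0:560]
    return world(c,u,v,d)
def proj(cal,X):
    p=cal["R"]@np.asarray(X)+cal["t"];q=cal["mtx"]@p;return q[:2]/q[2]
E
python3 - <<'E'
from h import *
for cam in ["scene","top"]:
    p,d=manip.read_camera(cam); P=cloud(cam,d);c=manip.calibration(cam)
    for n in ["sign","dispenser","block","leg","leg_tip","leg_hinge","sign_top","carton_a","tub_a","drink_a","wedge_a","meal_a"]:
        for r in manip.search_frame(cam,n):
            print(cam,n,round(r["confidence"],2),np.round(r["centre"],3),np.round(proj(c,r["centre"])))
print(manip.read_time_s())
E
```

```text
scene sign 0.9 [0.24  0.451 0.015] [449. 261.]
scene sign 0.83 [0.495 0.269 0.102] [356. 277.]
scene sign 0.2 [0.463 0.508 0.081] [442. 326.]
scene dispenser 0.57 [0.405 0.196 0.108] [351. 237.]
scene block 0.89 [ 0.462 -0.312  0.033] [209. 177.]
scene block 0.34 [0.492 0.27  0.101] [357. 276.]
scene block 0.26 [0.409 0.196 0.106] [350. 239.]
scene leg 0.68 [0.19  0.459 0.025] [460. 249.]
scene leg 0.48 [0.487 0.35  0.072] [381. 297.]
scene leg_tip 0.66 [0.19  0.469 0.022] [463. 252.]
scene leg_tip 0.48 [0.489 0.346 0.069] [380. 297.]
scene leg_hinge 0.72 [0.494 0.271 0.094] [356. 278.]
scene leg_hinge 0.69 [0.236 0.451 0.014] [449. 260.]
scene sign_top 0.67 [0.235 0.45  0.019] [450. 259.]
scene sign_top 0.62 [0.496 0.272 0.097] [356. 279.]
scene carton_a 0.93 [ 0.679 -0.018  0.088] [230. 267.]
scene carton_a 0.74 [ 0.701 -0.38   0.085] [136. 204.]
scene carton_a 0.56 [0.713 0.28  0.089] [311. 347.]
scene carton_a 0.31 [ 0.708 -0.225  0.103] [168. 230.]
scene tub_a 0.61 [0.694 0.125 0.08 ] [267. 304.]
scene tub_a 0.59 [0.465 0.509 0.083] [442. 326.]
scene drink_a 0.69 [ 0.705 -0.227 
[... 626 characters left out ...]
.21 [0.486 0.257 0.126] [190. 203.]
top leg_hinge 0.93 [0.23  0.445 0.011] [141. 274.]
top leg_hinge 0.87 [0.49  0.254 0.123] [191. 202.]
top sign_top 0.94 [0.484 0.259 0.12 ] [189. 203.]
top sign_top 0.79 [0.226 0.443 0.019] [141. 275.]
top carton_a 0.88 [ 0.691 -0.405  0.088] [371. 153.]
top carton_a 0.83 [ 0.672 -0.031  0.088] [271. 156.]
top carton_a 0.83 [0.704 0.279 0.087] [187. 146.]
top tub_a 0.89 [0.456 0.507 0.082] [123. 211.]
top tub_a 0.75 [0.692 0.118 0.083] [231. 150.]
top drink_a 0.71 [ 0.688 -0.237  0.111] [327. 151.]
top wedge_a 0.69 [ 0.423 -0.582  0.037] [416. 227.]
top wedge_a 0.39 [ 0.691 -0.401  0.085] [370. 153.]
top wedge_a 0.16 [ 0.672 -0.032  0.088] [271. 156.]
1.45
```

Candidates for the sign are the dark slate board (scene 355,277; top 190,203) and the orange look-alike (scene 449,261; top 142,274). For the block they are the dark slab (scene 209,177; top 347,218) and the meal tray (scene 163,133). I'll take the slate board and the slab. Next I'll check a close crop and fit the poses.

Run:
```python
from h import *
p,d=manip.read_camera("scene"); P=cloud("scene",d); np.save("Ps.npy",P)
c=cv2.resize(p[215:325,300:410],None,fx=7,fy=5.4,interpolation=cv2.INTER_CUBIC); 
c=cv2.resize(p[220:320,310:410],(600,600),interpolation=cv2.INTER_CUBIC)
p2,d2=manip.read_camera("top"); P2=cloud("top",d2); np.save("Pt.npy",P2)
cv2.imwrite("pics/crop1.png",c[:,:,::-1])
cv2.imwrite("pics/crop2.png",cv2.resize(p2[180:250,150:250],(800,560),interpolation=cv2.INTER_CUBIC)[:,:,::-1])
for nm,Q in (("s",P),("t",P2)):
    z=Q[...,2]; 
    # block
    m=(abs(z-.03)<.006)&(Q[...,0]>.3)&(Q[...,0]<.6)&(Q[...,1]>-.47)&(Q[...,1]<-.17)
    pts=Q[m][:,:2].astype(np.float32); print(nm,"block",cv2.minAreaRect(pts),np.median(Q[m][:,2]),m.sum())
    m=(abs(z-.105)<.008)&(Q[...,0]>.33)&(Q[...,0]<.47)&(Q[...,1]>.1)&(Q[...,1]<.28)
    pts=Q[m][:,:2].astype(np.float32); print(nm,"disp",cv2.minAreaRect(pts),np.median(Q[m][:,2]),m.sum())
    m=(abs(z)<.02)&(Q[...,0]>.3)&(Q[...,0]<.6)&(abs(Q[...,1])<.1); print("table",np.median(z[m]))
    # sign
    m=(z>.02)&(z<.2)&(Q[...,0]>.42)&(Q[...,0]<.6)&(Q[...,1]>.15)&(Q[...,1]<.42)
    pts=Q[m]; print(len(pts),pts.min(0),pts.max(0))
```

```text
s block ((0.4506516754627228, -0.32396721839904785), (0.20464706420898438, 0.182532399892807), 10.507761001586914) 0.029533114456640162 2531
s disp ((0.4278773367404938, 0.20540228486061096), (0.07030384987592697, 0.08905291557312012), 84.67041015625) 0.1040718593156286 310
table -0.0005248398695010659
2977 [0.42126342 0.16657299 0.02001621] [0.53104023 0.3551781  0.17635883]
t block ((0.4536222815513611, -0.322500079870224), (0.20049969851970673, 0.18104594945907593), 10.254758834838867) 0.030319873785712742 1871
t disp ((0.4283294081687927, 0.20711694657802582), (0.07111368328332901, 0.08568844944238663), 84.36068725585938) 0.10659788748102234 388
table 0.0019809115940901713
883 [0.42019344 0.1675261  0.0211492 ] [0.53345557 0.35533092 0.18430887]
```

View pics/crop1.png

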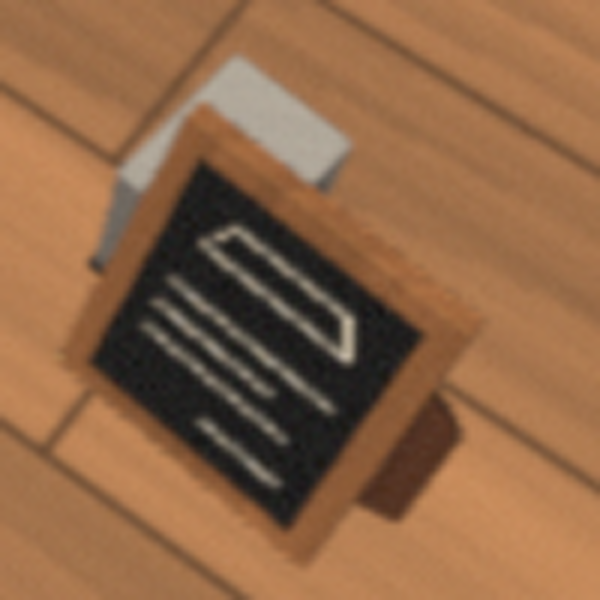

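View pics/crop2.png

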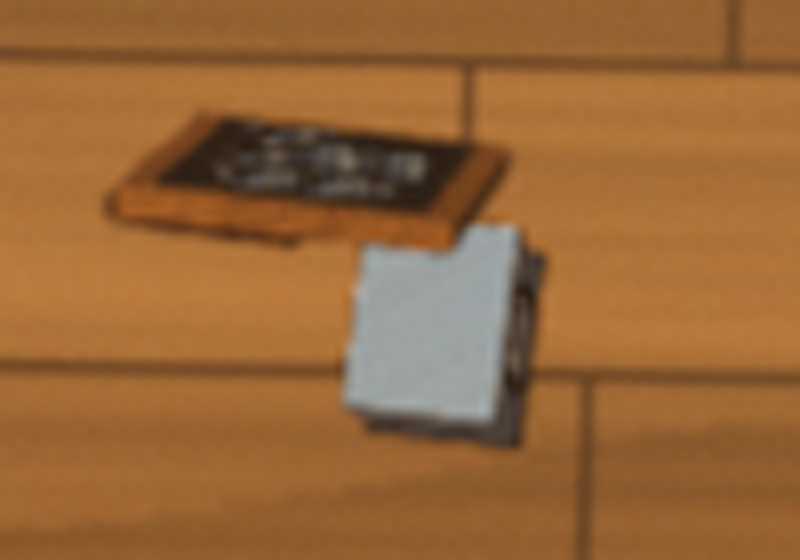

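Run:
```python
from h import *
from scipy.optimize import least_squares
for nm in ("s","t"):
    Q=np.load(f"P{nm}.npy"); z=Q[...,2]
    m=(z>.008)&(z<.2)&(Q[...,0]>.44)&(Q[...,0]<.6)&(Q[...,1]>.15)&(Q[...,1]<.42)
    pts=Q[m]
    # RANSAC-like iterative plane fit; seed: normal (.94,0,.34)
    n0=np.array([.94,0,.34]); 
    s=pts@n0; off=np.median(s); w=abs(s-off)<.02
    for k in range(8):
        c=pts[w].mean(0); u,sv,vt=np.linalg.svd(pts[w]-c); n=vt[2]*np.sign(vt[2][0]); w=abs((pts-c)@n)<.005
    yaw=np.arctan2(n[1],n[0]); tilt=np.degrees(np.arcsin(n[2]))
    uu=np.array([0,0,1])-n*n[2];uu/=np.linalg.norm(uu); yy=np.cross(uu,n)
    if yy[1]<0: yy=-yy
    f=pts[w]; U=(f-c)@uu;Y=(f-c)@yy
    rect=cv2.minAreaRect(np.c_[Y,U].astype(np.float32))
    print(nm,w.sum(),"yaw",np.degrees(yaw),"tilt",tilt,"rect",rect)
    cc=c+yy*rect[0][0]+uu*rect[0][1]
    print("centre front",cc,"bottom(back) ",cc-uu*.09-n*.014, "front bot",cc-uu*.09,'top mid',cc+uu*.09-n*.007)
    rest=pts[~w & (pts[:,1]>cc[1]+.06)]
    print("leg pts",len(rest), rest.mean(0) if len(rest) else "", rest.min(0) if len(rest) else "",rest.max(0) if len(rest) else "")
    if len(rest):
        o=cc-uu*.09-n*.014
        r=rest-o; print(np.round(np.percentile(np.c_[r@n,r@yy,r@uu],[2,50,98],axis=0),3))
```

```text
s 2700 yaw -5.393682502263252 tilt 20.365919051357615 rect ((-0.0024001896381378174, -0.0066144466400146484), (0.1792604923248291, 0.15008507668972015), 89.71361541748047)
centre front [0.49856153 0.2584614  0.09152   ] bottom(back)  [0.51667742 0.25675096 0.00227378] front bot [0.52974415 0.25551724 0.00714598] top mid [0.46084554 0.26202242 0.17345793]
leg pts 205 [0.48765692 0.34169155 0.07788996] [0.46303488 0.31962344 0.0165772 ] [0.5242626  0.3551781  0.17358572]
[[-0.018  0.06   0.034]
 [-0.01   0.082  0.08 ]
 [ 0.008  0.094  0.178]]
t 518 yaw -5.658995448828653 tilt 21.12937592436315 rect ((0.02928340435028076, -0.011502601206302643), (0.18986622989177704, 0.257456511259079), 88.5634994506836)
centre front [0.50405565 0.28980959 0.09485776] bottom(back)  [0.52334518 0.28789818 0.00586191] front bot [0.5363403  0.28661048 0.01090857] top mid [0.46527345 0.29365254 0.17628363]
leg pts 92 [0.52238791 0.38810855 0.01327   ] [0.44278659 0.35070718 0.00806218] [0.59656982 0.41951028 0.0928922 ]
[[-0.078  0.062 -0.018]
 [-0.008  0.101  0.008]
 [ 0.064  0.132  0.097]]
```

```bash
cat >> h.py <<'E'
from scipy.spatial.transform import Rotation as Ro
YAW=np.radians(-5.45); O=np.array([.5165,.257,0.0])
Rs=Ro.from_euler('z',YAW).as_matrix()
U=Rs@[-.342,0,.940]; N=Rs@[-.940,0,-.342]; Y=Rs@[0,1.,0]
def rpy(y,z):
    y=y/np.linalg.norm(y); z=z-y*(z@y); z/=np.linalg.norm(z)
    return Ro.from_matrix(np.c_[np.cross(y,z),y,z]).as_euler('xyz',degrees=True)
def tcp_for_corner(th,r,u,f,w):
    """TCP so that the tip's leading corner (half-width w towards N) is on the wing's board-side face"""
    yy=r*np.cos(th)+.005*np.sin(th); b=.009+r*np.sin(th)-.005*np.cos(th)
    return O+U*u+Y*yy+N*(b-w)-f*manip.tips_ahead
E
python3 - <<'E'
from h import *
c=manip.calibration("wrist"); cam=-c["R"].T@c["t"]; Rt=Ro.from_euler('xyz',manip.read_tcp_rot(),degrees=True).as_matrix()
print("cam in tool",Rt.T@(cam-manip.read_ee_pos()), Rt.T@c["R"][2])
print(manip.read_wrist_force(),manip.read_moment())
for a in (30,45,60):
  a_=np.radians(a); f=-np.cos(a_)*Y-np.sin(a_)*U
  for nm,z in (("z=N",N),("z=-N",-N),("x=N",np.cross(N,f)),("x=-N",np.cross(-N,f))):
    o=rpy(f,z); res=[]
    for th in (-.2,0,.5,1,1.66):
        q=manip.ik(tcp_for_corner(th,.083,.085,f,.0145),o); res.append(None if q is None else np.round(q).astype(int).tolist())
    print(a,nm,np.round(o,1),res)
for s in (1,-1):
    print("grasp",s,rpy(-U,s*N),[manip.ik(O+U*h-N*.007,rpy(-U,s*N)) for h in (.165,.25)])
E
```

```text
cam in tool [-0.07605045 -0.12543622  0.00144948] [ 2.96728393e-01  9.54961886e-01 -2.37699852e-04]
[-1.18162951  0.3097464   0.10146738] [ 0.06348844  0.03501264 -0.02567707]
30 z=N [-126.    54.5   53.9] [[49, 58, 65, -42, 105, -107], [50, 58, 66, -41, 105, -105], [52, 57, 70, -39, 103, -102], [53, 56, 76, -38, 99, -98], [52, 54, 84, -38, 94, -95]]
30 z=-N [ -54.   -54.5 -126.1] [[49, 58, 65, -42, 105, 73], [50, 58, 66, -41, 105, 75], [52, 57, 70, -39, 103, 78], [53, 56, 76, -38, 99, 82], [52, 54, 84, -38, 94, 85]]
30 x=N [-30.   20.  174.6] [[49, 58, 65, -42, 105, 163], [50, 58, 66, -41, 105, 165], [52, 57, 70, -39, 103, 168], None, None]
30 x=-N [-150.   -20.    -5.5] [[49, 58, 65, -42, 105, -17], [50, 58, 66, -41, 105, -15], [52, 57, 70, -39, 103, -12], [53, 56, 76, -38, 99, -8], [52, 54, 84, -38, 94, -5]]
45 z=N [-117.2   41.6   65.7] [[48, 49, 75, -38, 89, -106], [49, 49, 76, -37, 89, -105], [51, 48, 80, -36, 87, -101], [52, 47, 86, -36, 84, -98], [51, 45, 93, -37, 79, -95]]
45 z=-N [ -62.8  -41.6 -114.3] [[48, 49, 75, -38, 89, 74], [49, 49, 76, -37, 89, 75], [51, 48, 80, -36,
[... 817 characters left out ...]
, None]
60 x=-N [-120.   -20.    -5.5] [[45, 40, 86, -35, 72, -17], [47, 40, 87, -35, 72, -16], [49, 39, 91, -35, 70, -12], [50, 38, 96, -35, 67, -9], [48, 36, 103, -37, 62, -7]]
grasp 1 [-1.09992894e+02  1.27222187e-14  8.45500000e+01] [array([  29.32504961,   16.23777849,  113.06359934,  -19.54510865,
         35.65439231, -130.78385121]), array([  31.62485874,    7.74307199,  109.86609468,  -16.26866056,
         47.3721574 , -133.44308076])]
grasp -1 [-70.00710602   0.         -95.45      ] [array([ 29.32504961,  16.23777849, 113.06359934, -19.54510865,
        35.65439231,  49.21614879]), array([ 31.62485874,   7.74307199, 109.86609468, -16.26866056,
        47.3721574 ,  46.55691924])]
```

```bash
cat >> h.py <<'E'
A=np.radians(45); F=-np.cos(A)*Y-np.sin(A)*U
SW_O=rpy(F,N); LEAD=.011*np.sin(A)
def corner_tcp(y,b,u,w=.0145):
    """TCP so that the fingertips' leading (-Y) corner is at (y,b,u) in the sign frame"""
    return O+U*(u-LEAD)+Y*(y+LEAD)+N*(b-w)-F*manip.tips_ahead
def arc(th,r):
    return r*np.cos(th)+.005*np.sin(th), .009+r*np.sin(th)-.005*np.cos(th)
def shot(cam,name,box=None,size=None):
    p,d=manip.read_camera(cam)
    if box: p=p[box[1]:box[3],box[0]:box[2]]
    if size: p=cv2.resize(p,size,interpolation=cv2.INTER_CUBIC)
    cv2.imwrite(f"pics/{name}.png",p[:,:,::-1]); return d
E
python3 - <<'E'
from h import *
manip.grip(0.0)
t=corner_tcp(.080,-.010,.085)
manip.movep(t-F*.09-N*.01,SW_O)
print(manip.read_time_s(),manip.read_wrist_force())
print(manip.servo_line(t,vel=.08,contact_N=6), manip.read_ee_pos()-t, manip.read_wrist_force(),manip.read_time_s())
shot("scene","s1",(280,190,480,340),(800,600)); shot("wrist","w1")
E
```

```text
3.9 [ 0.45797951  0.39606811 -0.5072616 ]
False [0.00024782 0.00058437 0.00037255] [-0.31857413 -0.11160172  0.82829471] 5.1833
```

View pics/s1.png

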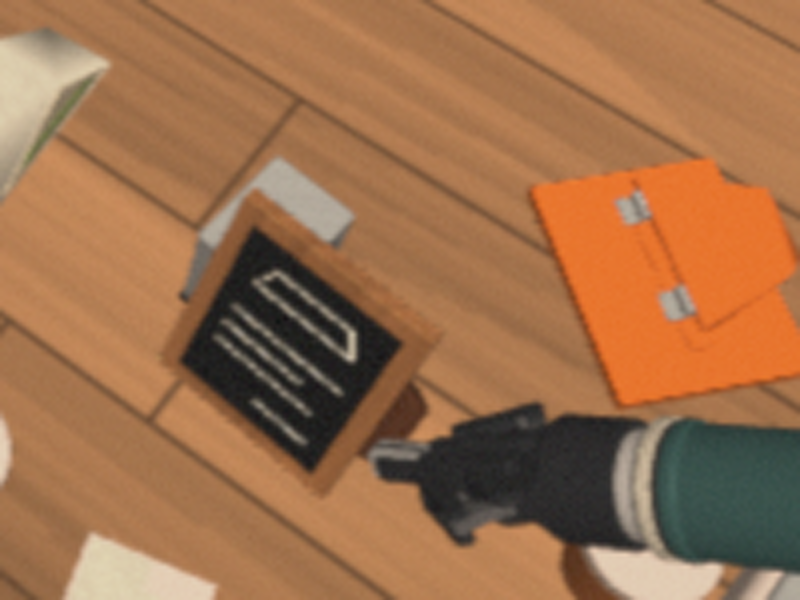

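View pics/w1.png

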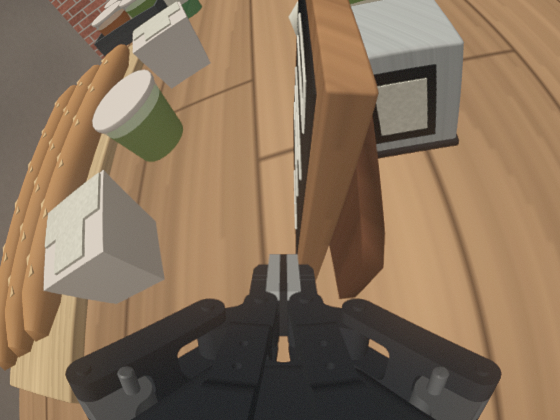

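Fingertips at (285,265) sit just in front of the wing (355,290) and outside the board's edge. Now I'll swing the leg along the arc.

Run:
```python
from h import *
for th in (.15,.35,.6,.85,1.1,1.35,1.5):
    y,b=arc(th,.082); 
    try: r=manip.servo_line(corner_tcp(y,b,.085),vel=.06,contact_N=5)
    except manip.Unreachable as e: print("unreach",th); break
    print(th,r,np.round(manip.read_wrist_force(),2),manip.read_time_s())
    if r: break
shot("scene","s2",(280,190,480,340),(800,600)); shot("wrist","w2"); shot("top","t2",(140,170,260,260),(800,600))
```

```text
0.15 False [-0.63  0.58 -0.12] 5.875
0.35 False [0.12 0.63 0.28] 6.3
0.6 False [-0.04  0.62  0.56] 6.7917
0.85 False [-0.69 -0.22  0.52] 7.2833
1.1 False [ 0.22 -0.3  -0.27] 7.775
1.35 False [ 0.48 -0.47  0.26] 8.2667
1.5 False [-0.3   0.33  0.06] 8.625
```

View pics/s2.png

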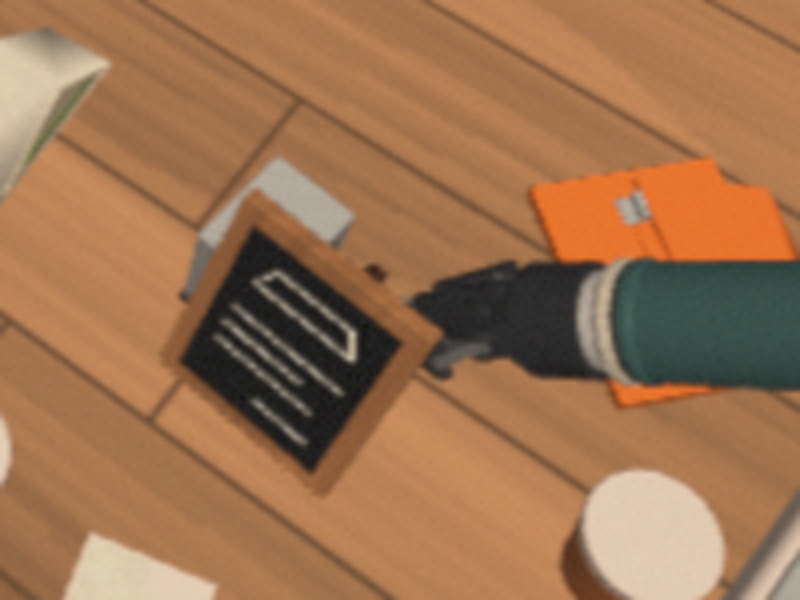

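View pics/w2.png

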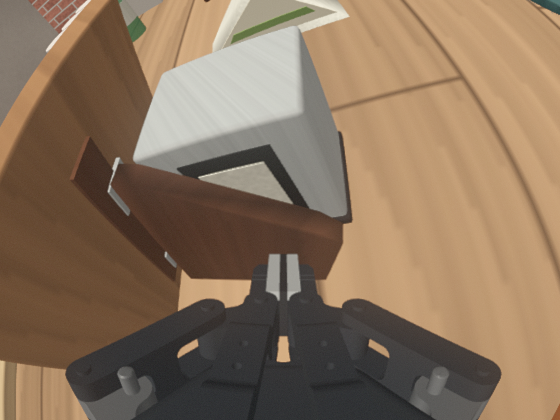

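View pics/t2.png

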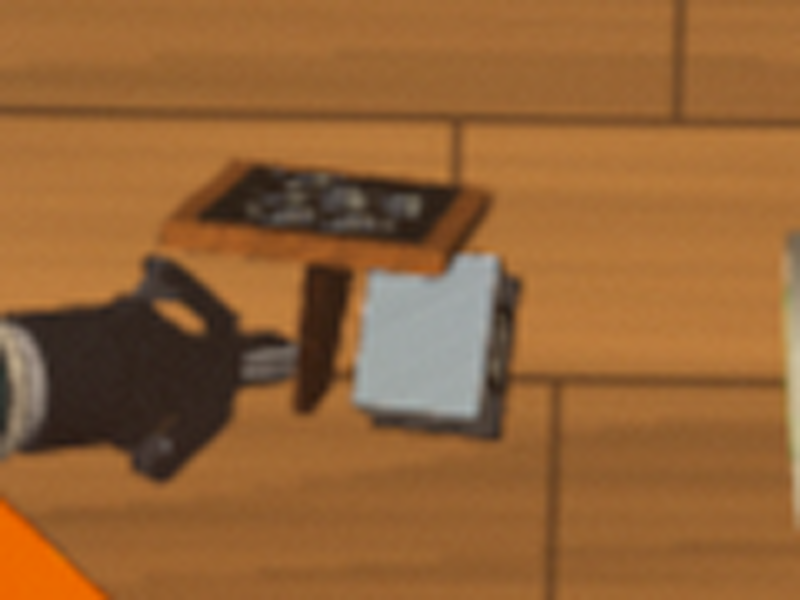

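Run:
```python
from h import *
for th in (1.57,1.62,1.65,1.68,1.71):
    y,b=arc(th,.075)
    r=manip.servo_line(corner_tcp(y,b,.085),vel=.02,contact_N=2.2)
    f=np.mean([manip.read_wrist_force() for _ in range(5)],0)
    print(th,r,np.round(f,2),f@Y,np.round(manip.read_ee_pos()-corner_tcp(y,b,.085),4),manip.read_time_s())
    if r: break
shot("wrist","w3"); shot("top","t3",(140,170,260,260),(800,600))
```

```text
1.57 False [1.03 0.5  0.14] 0.5955922557848836 [ 0.     -0.0001  0.    ] 9.3583
1.62 False [ 0.62 -0.13 -0.93] -0.07034388886017473 [-0.0002 -0.0002  0.    ] 9.7
1.65 False [-0.08  0.69 -0.17] 0.6747589918519376 [-0.0001 -0.0001  0.    ] 9.9667
1.68 False [ 0.42  0.86 -0.02] 0.8913345112284737 [ 0. -0. -0.] 10.2333
1.71 False [1.37 1.99 0.05] 2.1079925489213127 [ 0.     -0.0001 -0.    ] 10.5
```

View pics/w3.png

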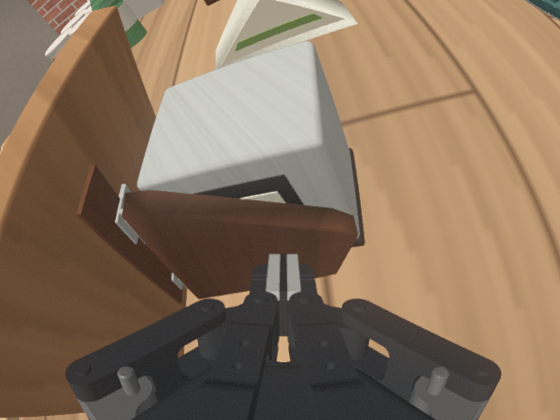

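View pics/t3.png

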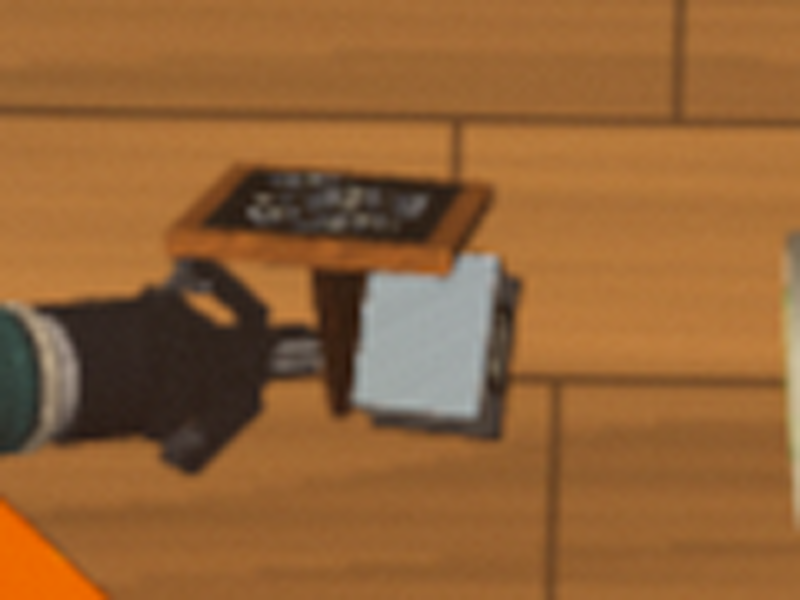

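Force along +Y rose to about 2 N at the nominal 1.71 rad, so the leg is at its stop. I'll back off and re-measure.

```bash
cat > fit.py <<'E'
from h import *
def fitboard(verbose=True,nshots=2):
    Qs=[]
    for _ in range(nshots):
        p,d=manip.read_camera("scene"); Q=cloud("scene",d); Qs.append(Q)
    Q=np.concatenate([q.reshape(-1,3) for q in Qs]); z=Q[:,2]
    m=(z>.008)&(z<.2)&(Q[:,0]>.44)&(Q[:,0]<.6)&(Q[:,1]>.15)&(Q[:,1]<.36)
    pts=Q[m]; n0=-N; s=pts@n0; w=abs(s-np.median(s))<.02
    for k in range(10):
        c=pts[w].mean(0); vt=np.linalg.svd(pts[w]-c,full_matrices=False)[2]; n=vt[2]*np.sign(vt[2][0]); w=abs((pts-c)@n)<.004
    uu=np.array([0,0,1])-n*n[2];uu/=np.linalg.norm(uu); yy=np.cross(uu,n)
    f=pts[w]; r=cv2.minAreaRect(np.c_[(f-c)@yy,(f-c)@uu].astype(np.float32))
    cc=c+yy*r[0][0]+uu*r[0][1]
    print("yaw",np.degrees(np.arctan2(n[1],n[0])),"tilt",np.degrees(np.arcsin(n[2])),"rect",r[1],r[2],"origin",cc-uu*.09-n*.014,"top",cc+uu*.09-n*.007)
E
python3 - <<'E'
from fit import *
manip.servo_line(manip.read_ee_pos()+Y*.04-F*.13,vel=.2)
fitboard()
d=shot("top","t4",(140,170,260,260),(800,600)); Q=cloud("top",d)
# leg points behind board
R=(Q-O).reshape(-1,3); y=R@Y;b=R@N;u=R@U
m=(b>.03)&(b<.12)&(y>-.022)&(y<.05)&(Q.reshape(-1,3)[:,2]>.03)&(u>.03)&(u<.16)
print(m.sum()); 
for lo in np.arange(.03,.12,.015):
    k=m&(b>=lo)&(b<lo+.015)
    if k.sum(): print(round(lo,3),k.sum(),np.round(np.median(y[k]),4),np.round(np.median(u[k]),3))
shot("wrist","w4")
print(manip.read_time_s())
E
```

```text
yaw -3.5440153490798814 tilt 21.105458927934095 rect (0.1797950714826584, 0.1499798744916916) 89.99740600585938 origin [0.51705118 0.25632744 0.0027086 ] top [0.45887765 0.25993035 0.17315466]
94
0.03 26 -0.008 0.108
0.045 26 -0.0095 0.107
0.06 19 -0.0117 0.109
0.075 16 -0.0111 0.108
0.09 7 -0.0116 0.102
11.75
```

View pics/t4.png

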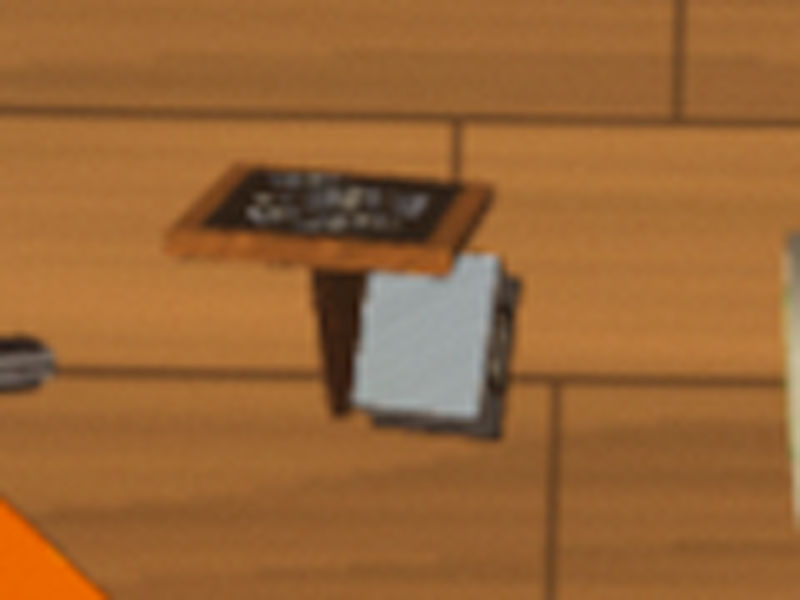

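View pics/w4.png

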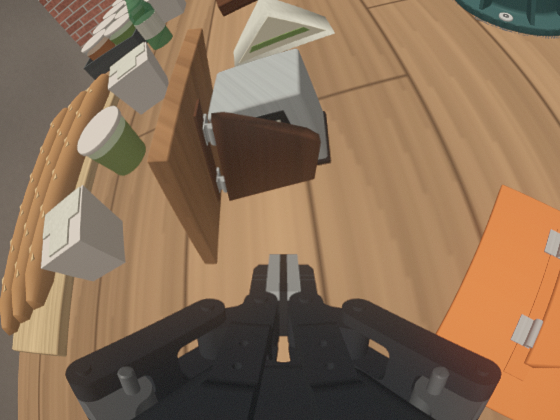

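```bash
sed -i 's/^YAW=.*/YAW=np.radians(-3.7); O=np.array([.5168,.2565,0.0])/' h.py
cat >> h.py <<'E'
BC=np.array([.4525,-.323,0]); BY=np.radians(10.4)
def frame(yaw,tilt):
    R=Ro.from_euler('z',yaw).as_matrix(); t=np.radians(tilt)
    return R@[-np.sin(t),0,np.cos(t)], R@[-np.cos(t),0,-np.sin(t)], R@[0,1.,0]
G=.165
def grasp_pose(o,yaw,tilt,s,g=G):
    u,n,y=frame(yaw,tilt); return o+u*g-n*.007, rpy(-u,s*n)
E
python3 - <<'E'
from h import *
OB=BC+Ro.from_euler('z',BY).as_matrix()@[.05,0,.030]
print(manip.read_qpos())
for s in (1,-1):
  for o,yw,t in ((O,YAW,20.4),(O+[0,0,.17],YAW,20.4),(OB+[0,0,.17],BY,21),(OB,BY,21),((O+OB)/2+[0,0,.16],0.05,21)):
    p,r=grasp_pose(o,yw,t,s); q=manip.ik(p,r); print(s,np.round(p,3),np.round(r,1),None if q is None else np.round(q,1))
E
```

```text
[  57.77653875   45.15964027   75.08577435  -32.52662159   96.80364872
 -101.25553813]
1 [0.466 0.26  0.157] [-110.4    0.    86.3] [  28.9   15.9  113.9  -19.4   34.4 -132.8]
1 [0.466 0.26  0.327] [-110.4    0.    86.3] [  28.9    3.4  100.9  -12.7   58.9 -142.4]
1 [ 0.45  -0.323  0.357] [-111.     0.   100.4] [-55.2   5.8  94.2  20.1  72.1 109.5]
1 [ 0.45  -0.323  0.187] [-111.     0.   100.4] [-55.2  16.3 107.5  25.2  50.1  99.1]
1 [ 0.457 -0.031  0.332] [-111.     0.    92.9] [-18.5  -6.7 110.1   8.9  57.2 155. ]
-1 [0.466 0.26  0.157] [-69.6   0.  -93.7] [ 28.9  15.9 113.9 -19.4  34.4  47.2]
-1 [0.466 0.26  0.327] [-69.6   0.  -93.7] [ 28.9   3.4 100.9 -12.7  58.9  37.6]
-1 [ 0.45  -0.323  0.357] [-69.    0.  -79.6] [-55.2   5.8  94.2  20.1  72.1 -70.5]
-1 [ 0.45  -0.323  0.187] [-69.    0.  -79.6] [-55.2  16.3 107.5  25.2  50.1 -80.9]
-1 [ 0.457 -0.031  0.332] [-69.    0.  -87.1] [-18.5  -6.7 110.1   8.9  57.2 -25. ]
```

Run:
```python
from h import *
p0=manip.read_ee_pos(); manip.servo_line([p0[0],p0[1]+.02,.30],vel=.25)
manip.grip(.5)
p,r=grasp_pose(O,YAW,20.5,-1,G+.10)
manip.movep(p,r); print(manip.read_time_s())
p,r=grasp_pose(O,YAW,20.5,-1,G+.035)
manip.servo_line(p,r,vel=.15)
shot("wrist","w5"); shot("scene","s5",(280,170,480,320),(800,600)); print(manip.read_time_s(),manip.read_wrist_force())
```

```text
15.2917
15.975 [-0.06457909 -0.27245903 -0.03259148]
```

View pics/w5.png

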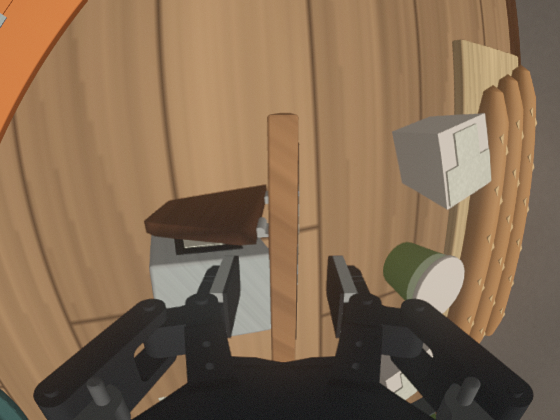

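View pics/s5.png

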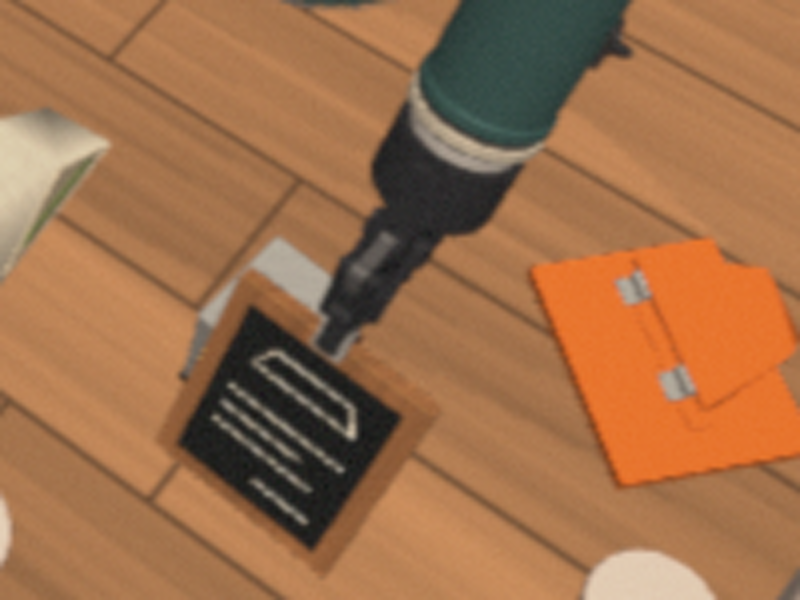

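The board's top edge (column 283) is centred between the jaws and parallel to them. I'll go down and grip.

Run:
```python
from h import *
p,r=grasp_pose(O,YAW,20.5,-1,G)
print(manip.servo_line(p,r,vel=.06,contact_N=6))
print(np.array(manip.read_ee_pos())-p); 
manip.grip(0.0); print("w",manip.read_gripper_width(),manip.read_wrist_force())
manip.servo_line(p+[0,0,.03],r,vel=.05)
print("w",manip.read_gripper_width(),manip.read_wrist_force(),manip.read_moment())
shot("wrist","w6"); shot("scene","s6",(280,170,480,320),(800,600)); print(manip.read_time_s())
```

```text
False
[-2.29414158e-05 -1.14850736e-04 -2.53116587e-04]
w 0.1532340326515611 [ 0.20924501 -0.52378355  3.64890166]
w 0.15213708378670204 [-0.571698    0.10155807 -7.57734174] [0.07351908 0.778757   0.04462715]
17.925
```

View pics/w6.png

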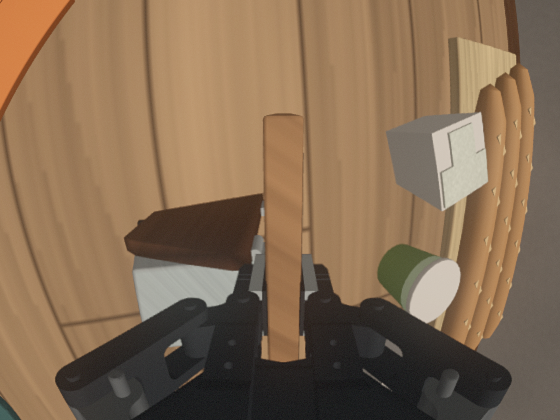

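View pics/s6.png

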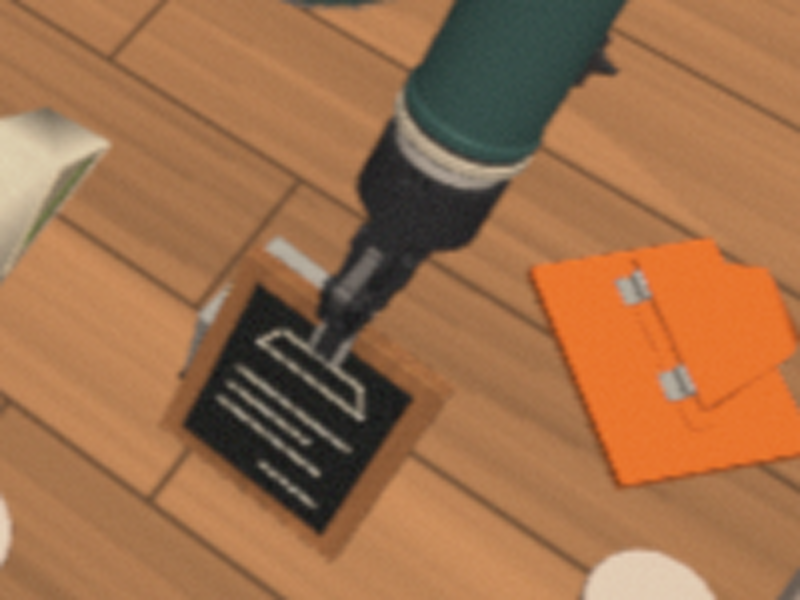

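```bash
cat >> h.py <<'E'
OB=BC+Ro.from_euler('z',BY).as_matrix()@[.05,0,.030]
E
python3 - <<'E'
from h import *
p,r=grasp_pose(O+[0,0,.17],YAW,20.5,-1); manip.servo_line(p,r,vel=.15)
p,r=grasp_pose((O+OB)/2+[0,0,.16],.05,20.7,-1); manip.servo_line(p,r,vel=.2)
p,r=grasp_pose(OB+[0,0,.15],BY,21,-1); manip.servo_line(p,r,vel=.2)
p,r=grasp_pose(OB+[0,0,.06],BY,21,-1); manip.servo_line(p,r,vel=.15)
manip.sleep(.3)
print(manip.read_time_s(),manip.read_gripper_width(),manip.read_ee_pos()-p)
d=shot("scene","s7",(130,90,290,210),(800,600)); Q=cloud("scene",d).reshape(-1,3); np.save("Q7.npy",Q)
d=shot("top","t7",(290,160,410,250),(800,600)); np.save("T7.npy",cloud("top",d)); shot("wrist","w7")
E
```

```text
23.275 0.15497868204526516 [ 0.00027901 -0.00040645  0.00085294]
```

View pics/s7.png

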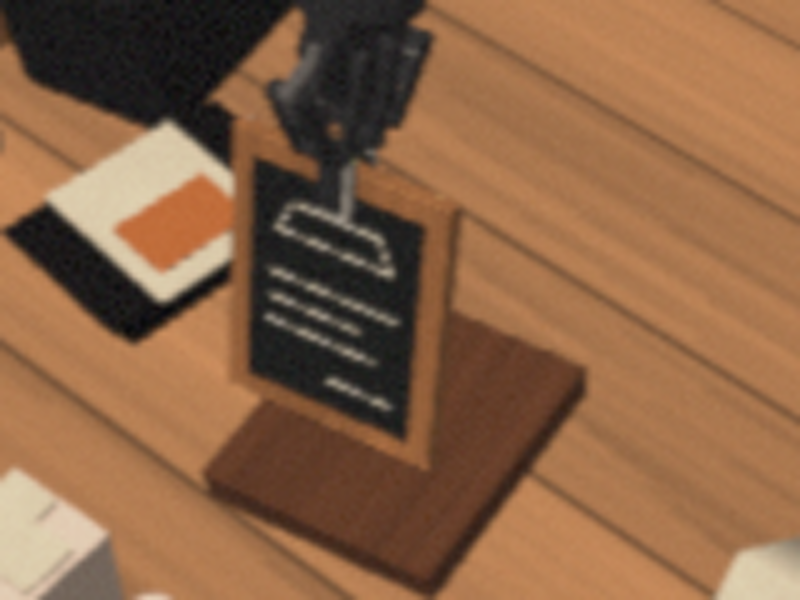

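View pics/t7.png

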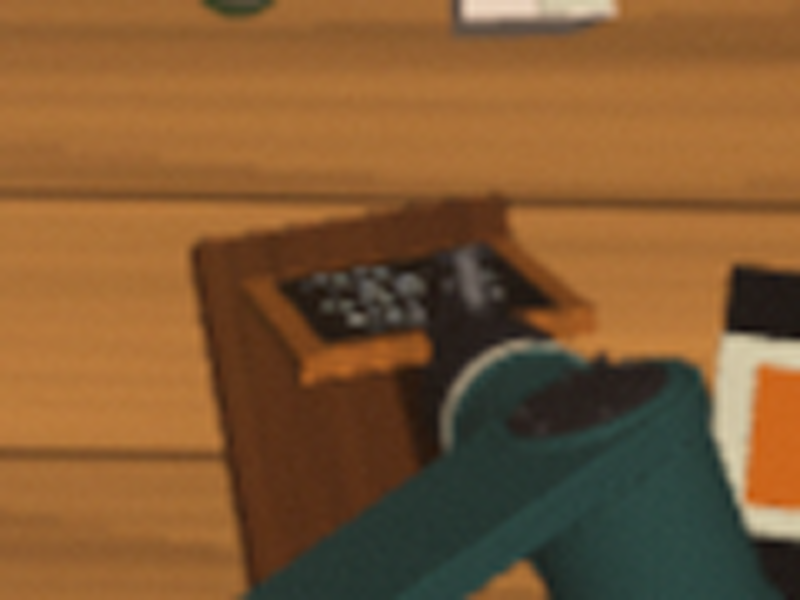

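View pics/w7.png

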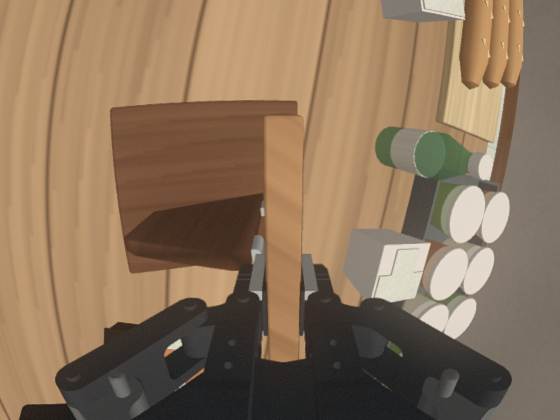

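Run:
```python
from h import *
Q=np.load("Q7.npy"); u0,n0,y0=frame(BY,21); c0=OB+[0,0,.06]
r=Q-c0; L=np.c_[r@y0,-(r@n0),r@u0]
m=(abs(L[:,0])<.11)&(abs(L[:,1]-.014)<.02)&(L[:,2]>-.03)&(L[:,2]<.21); pts=Q[m]; w=abs(L[m][:,1]-.014)<.008
for k in range(10):
    c=pts[w].mean(0); vt=np.linalg.svd(pts[w]-c,full_matrices=False)[2]; n=vt[2]*np.sign(vt[2][0]); w=abs((pts-c)@n)<.003
uu=np.array([0,0,1])-n*n[2];uu/=np.linalg.norm(uu); yy=np.cross(uu,n); f=pts[w]
rc=cv2.minAreaRect(np.c_[(f-c)@yy,(f-c)@uu].astype(np.float32)); cc=c+yy*rc[0][0]+uu*rc[0][1]
o=cc-uu*.09-n*.014
print("yaw",np.degrees(np.arctan2(n[1],n[0])),"tilt",np.degrees(np.arcsin(n[2])),rc[1:],"origin",o,"expected",c0,"diff in block frame",Ro.from_euler('z',-BY).as_matrix()@(o-c0))
```

```text
yaw 10.556900319309321 tilt 20.92714464552818 ((0.2012021392583847, 0.1520049273967743), 89.65467834472656) origin [ 0.49806035 -0.31446918  0.09895029] expected [ 0.50167857 -0.31397404  0.09      ] diff in block frame [-0.00364816  0.00016616  0.00895029]
```

The hover pose agrees with the plan: yaw 10.6° against 10.4°, tilt 20.9°, and y offset 0.2 mm. I'll lower it until contact.

Run:
```python
from h import *
p,r=grasp_pose(OB+[0,0,.008],BY,21,-1); print(manip.servo_line(p,r,vel=.08))
p,r=grasp_pose(OB+[0,0,-.006],BY,21,-1); print(manip.servo_line(p,r,vel=.015,contact_N=3))
manip.sleep(.2)
pe=manip.read_ee_pos(); print("z above plan",pe[2]-grasp_pose(OB,BY,21,-1)[0][2], manip.read_wrist_force(),manip.read_moment(),manip.read_time_s())
shot("scene","s8",(130,90,290,210),(800,600)); shot("wrist","w8")
```

```text
False
True
z above plan 0.0007774931117351946 [-1.60861648 -0.09210756  5.66715691] [-0.04366478  0.11220425 -0.01906015] 25.0
```

View pics/s8.png

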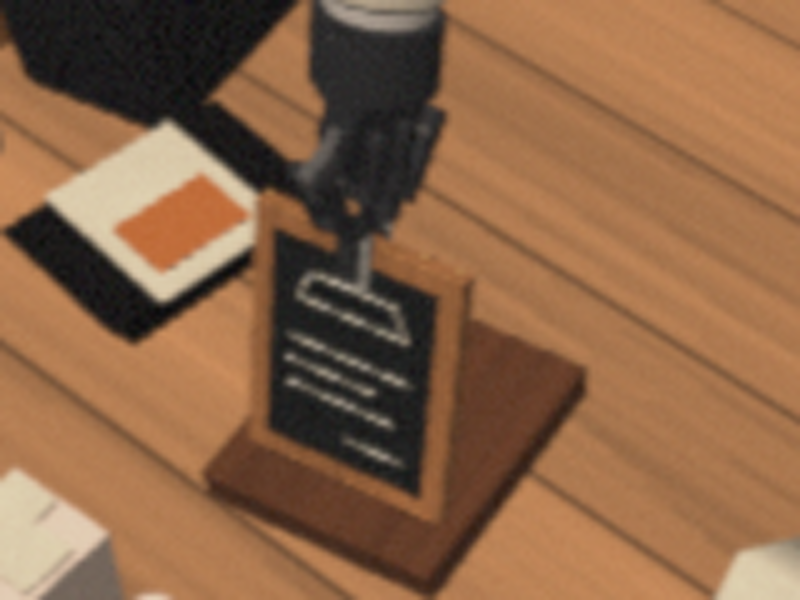

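View pics/w8.png

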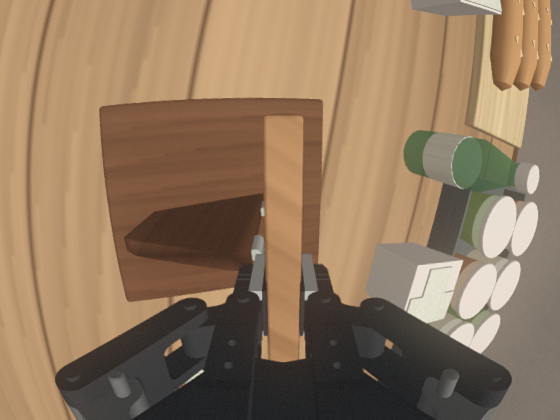

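Run:
```python
from h import *
manip.grip(.45); manip.sleep(.3)
pe=np.array(manip.read_ee_pos()); u,n,y=frame(BY,21)
print(manip.read_wrist_force())
manip.servo_line(pe+u*.12,vel=.08); manip.servo_line(pe+u*.12+[-.05,0,.12],vel=.2); manip.sleep(.3)
d=shot("scene","s9",(130,90,290,210),(800,600)); Q=cloud("scene",d).reshape(-1,3)
u0,n0,y0=u,n,y; c0=OB
r=Q-c0; L=np.c_[r@y0,-(r@n0),r@u0]
m=(abs(L[:,0])<.11)&(abs(L[:,1]-.014)<.02)&(L[:,2]>.005)&(L[:,2]<.21); pts=Q[m]; w=abs(L[m][:,1]-.014)<.012
for k in range(10):
    c=pts[w].mean(0); vt=np.linalg.svd(pts[w]-c,full_matrices=False)[2]; nn=vt[2]*np.sign(vt[2][0]); w=abs((pts-c)@nn)<.003
uu=np.array([0,0,1])-nn*nn[2];uu/=np.linalg.norm(uu); yy=np.cross(uu,nn); f=pts[w]
rc=cv2.minAreaRect(np.c_[(f-c)@yy,(f-c)@uu].astype(np.float32)); cc=c+yy*rc[0][0]+uu*rc[0][1]; o=cc-uu*.09-nn*.014
print("yaw",np.degrees(np.arctan2(nn[1],nn[0])),"tilt",np.degrees(np.arcsin(nn[2])),rc[1:],"in block frame",Ro.from_euler('z',-BY).as_matrix()@(o-BC))
d=shot("top","t9",(290,160,410,250),(800,600)); shot("wrist","w9")
T=cloud("top",d).reshape(-1,3); z=T[:,2]
m=(abs(z-.03)<.006)&(T[:,0]>.3)&(T[:,0]<.6)&(T[:,1]>-.47)&(T[:,1]<-.17); print(cv2.minAreaRect(T[m][:,:2].astype(np.float32)))
for cl in ("carton_a","tub_a","drink_a","wedge_a","meal_a"):
    print(cl,[np.round(k["centre"],3).tolist() for k in manip.search_frame("top",cl) if k["confidence"]>.5])
print(manip.read_time_s())
```

```text
[0.60946899 0.55199752 0.00843633]
yaw 10.351836979781249 tilt 21.070379127482408 ((0.15250878036022186, 0.17708060145378113), 0.25997912883758545) in block frame [0.0482808  0.00093973 0.03331652]
((0.45361530780792236, -0.32185906171798706), (0.20023922622203827, 0.18083098530769348), 10.417522430419922)
carton_a [[0.702, 0.277, 0.091], [0.673, -0.031, 0.091], [0.694, -0.402, 0.085]]
tub_a [[0.691, 0.119, 0.078]]
drink_a [[0.688, -0.236, 0.115], [0.429, -0.588, 0.035]]
wedge_a [[0.411, -0.026, 0.04]]
meal_a [[0.431, -0.587, 0.038]]
28.9167
```

View pics/s9.png

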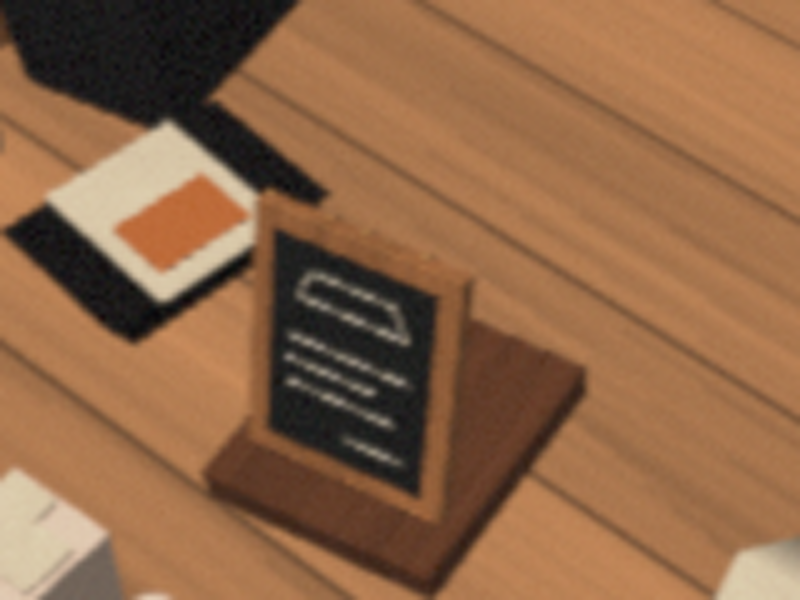

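View pics/t9.png

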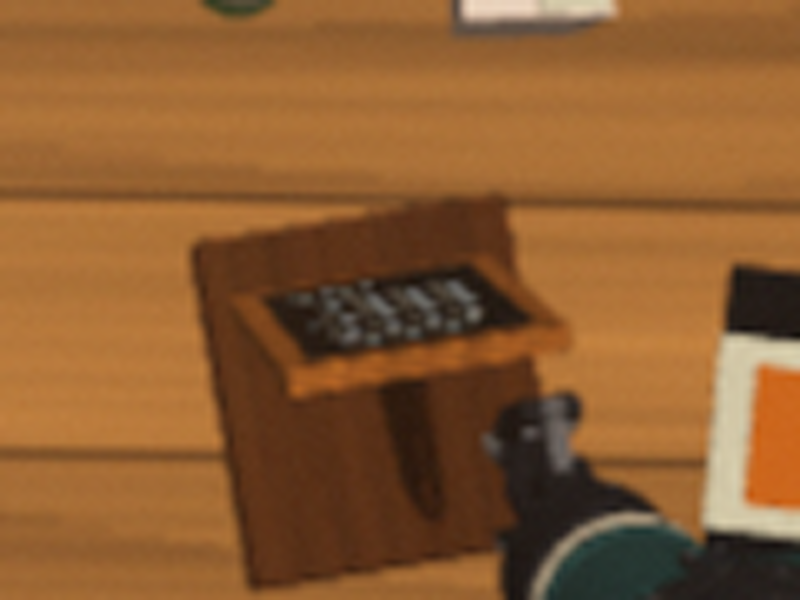

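View pics/w9.png

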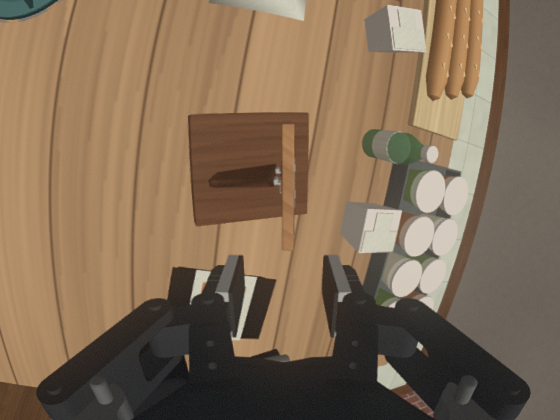

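The board stands on the block with its leg out, centred, and the gripper is clear of it. Handing in.

Run:
```python
from bench import manip
print(manip.finish_job())
```

```text
the job is handed in; nothing more can be done
None
```

The price board is standing on the block on its lower edge and leg, chalk side to the customers. I handed the job in at about 29 s; no verdict is reported.

**What I did:** I swung the leg out with the closed fingertips until the push force rose to about 2 N at the stop. Then I gripped the top edge, carried the board over to the block, lowered it slowly until contact, let go and backed off.

**Last checks, in the block's frame:**

| Check | Measured | Required |
|---|---|---|
| Lower edge ahead of the block's middle | 48 mm | 12 to 97 mm |
| Off centre, left to right | 1 mm | within 20 mm |
| Yaw relative to the block | about 0.1° | within 8.6° (0.15 rad) |
| Board's backward lean | 21.1° (expected 21°, so upright to about 1°) | upright within 4° (0.07 rad) |
| Height of the board's lower edge | 33 mm | 26 to 36 mm |

- **Height:** the depth pictures had been reading about 2–3 mm high. At touchdown the arm was about 1 mm above its planned height for a 30 mm block, so the true value is probably nearer 30 mm.
- **Leg:** I did not measure its angle after placing. The last top picture shows it square behind the board with its foot on the block, as expected if it is still at its stop.
- **Small disturbance:** the final push on the leg turned the loose board by about 2°. I measured it again before gripping.
- **Food packs:** the ones found again had not moved by more than the detector's scatter. The tub near the orange look-alike was missed in that last check. It still looked in place at about 12–18 s, and the arm did not go near it after that. For the wedge pack I had only an early scene-camera position to compare with, about 35 mm off, and the two cameras see different parts of its surface. I made no contact with it.

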